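# Load the vegetable cutter: ejector disc, then grating disc, down the slanting drive shaft

## Task

Make the vegetable cutter ready for grating: thread the white ejector disc (plain, with four vanes) down the slanting square drive shaft first, hub side up, until it sits fully home on the shaft's shoulder, then thread the grating disc (steel, with rows of teeth) down the same shaft, hub side up, until it rests fully home on the ejector's hub. Let go of both, and do not push the jars, tin, salt shaker, timer or pot about.

Things in the scene. Friction and masses are not known exactly. Their poses are not given: they have to be found in the camera images.
- vegetable_cutter: Fixed grey bench machine, 0.20 x 0.17 m, origin on the worktop below the shaft's foot, x away from its front. Its round chamber slopes 35 degrees towards the robot: 148 mm inside, wall and roofed chute reach 22 mm above the shaft's shoulder. The open lid stands upright behind, top at 0.37 m, over 75 mm from the shaft's axis. A steel bowl (136 mm, 45 high) stands under the chute in front.
- shaft_shoulder (a point): Centre of the shoulder at the foot of the machine's drive shaft, where the first disc rests, 135 mm above the worktop. z: along the shaft to its free tip, up and to the machine's front, 35 degrees from vertical. Square steel bar 14 x 14 mm, flats square to x and y, tip 58 mm above the shoulder, the last 10 mm tapered to 7 mm. Stands at any angle, turns about z against 0.12 N m.
- ejector_hub (a point): Ejector disc: centre of its hub, half-way up, 17 mm above its underside; z out of the hub side, x and y square to the hub's sides. Square hub 38 x 38 mm, its top 34 mm above the underside, square bore of 17 mm right through, parallel to the hub's sides. Lies flat on the worktop, hub up. Fully home this point is 17 mm above the shoulder.
- ejector_disc: The ejector disc, origin on its axis at the underside: plain white plastic, 132 mm diameter, plate 4 mm thick, four radial vanes 14 mm above the underside along the hub's diagonals, 30 to 63 mm from the axis. About 130 g.
- grater_hub (a point): Grating disc: centre of its hub, half-way up, 17 mm above its underside; z out of the hub side, x and y square to the hub's sides. Square hub 38 x 38 mm, its top 34 mm above the underside, square bore of 17 mm right through, parallel to the hub's sides. Lies flat on the worktop, hub up. Fully home above the ejector this point is 51 mm above the shoulder.
- grating_disc: The grating disc, origin on its axis at the underside: steel, 132 mm diameter, plate 3 mm thick with rings of small raised teeth (2 mm), white hub. About 200 g.
- jam_mid (a point): Jam jar with a white lid, 65 mm diameter, 94 mm high; its middle. Leave alone.
- tin_mid (a point): Small tin, 57 mm diameter, 72 mm high; its middle. Leave alone.
- salt_mid (a point): Salt shaker, 44 mm diameter, 90 mm high; its middle. Leave alone.
- timer_mid (a point): Round kitchen timer, 69 mm diameter, 49 mm high; its middle. Leave alone.
- pot_mid (a point): Yoghurt pot, 72 mm diameter, 71 mm high; its middle. Leave alone.
Mind the look-alikes: they are no part of the job. Several things have the shape of the grating_disc; the one meant has the colours described above.

How it is judged (in metres and radians):
On the way:
1. the ejector disc is fully home on the shaft's shoulder, hub up, before the grating disc goes on (z of ejector_disc in the frame of shaft_shoulder between -0.004 and 0.004 m and x of ejector_disc in the frame of shaft_shoulder between -0.004 and 0.004 m and y of ejector_disc in the frame of shaft_shoulder between -0.004 and 0.004 m and angle between the z axis of ejector_disc and the z axis of shaft_shoulder, either way round below 0.1 rad and distance between grater_hub and shaft_shoulder above 0.09 m), for 0.2 s.
At the end, for the whole second after the job is handed in: Both discs are on the drive shaft, hub up, at rest: the ejector's underside on the shoulder and the grating disc's underside 34 mm above it, on the ejector's hub (within 4 mm along the shaft), on the shaft's axis within 4 mm and square to it within 0.1 rad (z of ejector_disc in the frame of shaft_shoulder between -0.004 and 0.004 m and x of ejector_disc in the frame of shaft_shoulder between -0.004 and 0.004 m and y of ejector_disc in the frame of shaft_shoulder between -0.004 and 0.004 m and angle between the z axis of each of ejector_disc, grating_disc and the z axis of shaft_shoulder, either way round below 0.1 rad and z of grating_disc in the frame of shaft_shoulder between 0.03 and 0.038 m and x of grating_disc in the frame of shaft_shoulder between -0.004 and 0.004 m and y of grating_disc in the frame of shaft_shoulder between -0.004 and 0.004 m and linear speed of each of ejector_disc, grating_disc below 0.02 m/s); the robot touches nothing.
It fails at once if the jam jar, tin, salt shaker, timer or yoghurt pot is pushed more than 40 mm (distance of any of jam_mid, tin_mid, salt_mid, timer_mid, pot_mid from where it was at the start of the episode above 0.04 m).
It also fails if it takes over 72 s, if anything falls off the work surface, if the arm or the gripper's body presses on something with over 40 N, if the wrist force passes 120 N, or if a joint passes its speed limit or range.

## Robot

A 6-joint arm with a two-finger parallel gripper is mounted at the origin on a cart in front of the work surface, level with it; the furniture and walls round the work are solid. World frame = base frame: x ahead of the robot, y to its left, z up, the work surface at z = 0. Lengths are in mm, angles in rad, forces in N, time in s.
With the tool pointing down it reaches from about 325 to 875 mm from the base axis. Payload 4.4 kg.
Tool frame: the origin (TCP) lies on the centre line of the jaws, within the pads' length; the fingertips stand ahead of it and the grasp point (between the pads) lies 6 mm ahead of it (ctrl.tcp_to_tips is the z of the fingertips in the tool frame, in mm); z points along the fingers, y is the line along which they close (so a half turn about z gives the same grasp; the last joint's range is limited). The gripper opens to 85 mm and grips with 20 to 120 N. Pads are 22 mm wide; open, the fingers measure 114 mm over their backs; the gripper's body (76 mm by 85 mm) begins 54 mm behind the grasp point. The pads swing forward as they close: fully open they stand 13 mm farther back than shut.
Start: joints at [1.077, 0.207, 1.542, -0, 1.393, -0.15], TCP at [193.282, 541.544, 256.282] pointing down, gripper open.
Joint ranges: [-2.73, 2.73], [-0.86, 2.22], [0.23, 2.46], [-1.11, 4.25], [0.08, 2.63], [-2.82, 2.82]. Speed limits (rad/s): [2.79, 2.79, 3.14, 3.14, 3.14, 3.14].

## Interface

Orientations are given as a 3x3 rotation matrix whose columns are the frame's x, y, z axes.
In Python, from plant import ctrl, sensors, optics gives the robot as it stands. Calls block until the motion is done:
- ctrl.move_ptp(position, orientation): joint-space move of the TCP to a pose.
- ctrl.move_l(position, rot=None, vel=150, threshold=None): straight line of the TCP; rot=None keeps the orientation; vel is the mean speed in mm/s. With threshold (N) it stops when the force on the tool has changed by that much, and returns True; else False.
- ctrl.set_joints(angles): joint-space move.
- ctrl.gripper_to(opening, force=None): finger opening in mm; force is the grip in N (None keeps the last); returns when the fingers have stopped.
- ctrl.hold(seconds).
- ctrl.solve_ik(position, orientation): joint angles nearest the present ones, or None.
- sensors.read_state(): the state.
- optics.grab_frame(name): name is "scene" or "top" or "wrist"; returns (picture, depth): 384x512x3 uint8, red, green, blue; 384x512 float32, mm along the optical axis (not along the pixel's ray), 0 where there is no reading.
- optics.camera_params(name): a dict with "mtx" (3x3 intrinsics, pixels), "R" (3x3) and "t" (3): a world point X has camera coordinates R X + t; the wrist camera has in their place "T_tool_cam" (4x4, takes a point from camera to tool coordinates, whose origin is the TCP and whose axes are the flange's). Camera axes: x right, y down, z forward; pixel columns grow to the right and rows downward; lengths in mm; the calibration is good to about 2 mm. A picture is of the moment at which its call begins: read the wrist's pose just before it. camera_params takes no time and is no camera call.
A pose or a line that the arm cannot do raises ctrl.MotionError and nothing moves.
- ctrl.finish_job(): hands the job in; it is judged then, once.
The state is a dict: "t": time; "q": joint angles; "qvel": joint speeds; "tau": joint torques, N m; "eef_pos": TCP position; "eef_rot": TCP orientation; "force": force on the tool from outside, world axes, zero at the start; "wrist_torque": the same for the moment, N m; "grip_width": finger opening in mm; "grasp_force": force on a finger pad.
Only numpy, scipy, OpenCV 4.12 (cv2) and the standard library are available. Lean on these libraries where they do the work, as an engineer would, in place of code of your own. Each camera call takes 0.05 s, during which the arm holds its last target. There are 200 camera calls.

## Working session

There is one attempt and no reset: what is moved stays moved. The work goes in short steps, each a Python script; the robot and the scene stay as the last script left them, time stands still between calls to the robot, and variables do not carry over. Pictures are saved under pics/ and viewed, at most 10 in all, crops included, and the job is handed in when it is done.

```bash
ls; mkdir -p pics
python3 - <<'E'
from plant import ctrl,sensors,optics
import cv2,numpy as np
for n in("scene","top"):
    p,d=optics.grab_frame(n); np.savez(f"pics/{n}0.npz",p=p,d=d)
    cv2.imwrite(f"pics/{n}0.png",cv2.cvtColor(p,cv2.COLOR_RGB2BGR))
    c=optics.camera_params(n); print(n,c["mtx"].tolist(),np.round(c["R"],4).tolist(),c["t"], -c["R"].T@c["t"])
print(optics.camera_params("wrist"),ctrl.tcp_to_tips,sensors.read_state()["t"])
E
```

```text
pics
scene [[401.2475077707042, 0.0, 249.6466945043266], [0.0, 401.2475077707042, 198.40413530735017], [0.0, 0.0, 1.0]] [[0.5244, -0.8514, 0.0109], [-0.4545, -0.2907, -0.842], [0.7201, 0.4365, -0.5394]] [-283.79571281  321.38118118 1053.27372685] [-463.53044939 -607.99493615  841.83911409]
top [[395.93275684603054, 0.0, 250.24408844191962], [0.0, 395.93275684603054, 194.47756929469767], [0.0, 0.0, 1.0]] [[-0.0113, -0.9998, 0.0192], [-0.9935, 0.009, -0.1132], [0.113, -0.0204, -0.9934]] [ -24.70339019  515.3162675  1234.80393311] [ 372.13137899   -4.18489681 1285.45812443]
{'mtx': array([[271.37914673,   0.        , 252.5933278 ],
       [  0.        , 271.37914673, 188.32391059],
       [  0.        ,   0.        ,   1.        ]]), 'T_tool_cam': array([[ 1.79101785e-04, -9.53443433e-01, -3.01571862e-01,
         7.64966610e+01],
       [ 9.99999510e-01, -1.22736966e-04,  9.81936609e-04,
         1.02613469e+00],
       [-9.73235027e-04, -3.01571891e-01,  9.53442944e-01,
        -1.17387233e+02],
       [ 0.00000000e+00,  0.00000000e+00,  0.00000000e+00,
         1.00000000e+00]])} 25.0 0.1
```

View pics/top0.png

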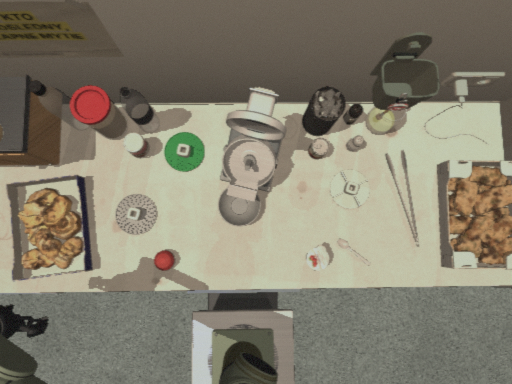

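View pics/scene0.png

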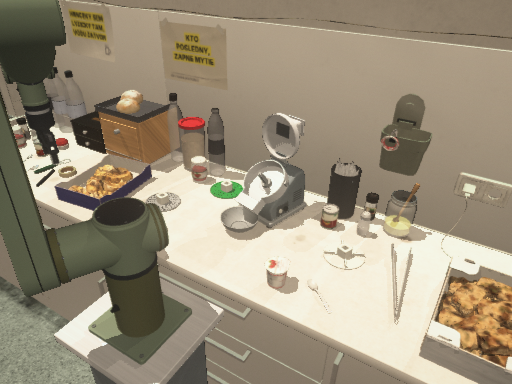

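Top view: the machine is at (248,165), with the shaft in its chamber near (243,163). The plain white four-vaned disc at (349,189) is the ejector. The grey toothed disc at (136,214) and the green disc at (185,151) are both grater-shaped. Steel means the grey one, and I'll confirm that in a crop. The pot at (317,258), the red timer at (164,260), the jar and salt at (318,148) and (358,143), and the tin at (136,145) must be left alone.

```bash
cat > h.py <<'E'
from plant import ctrl,sensors,optics
import cv2,numpy as np
from scipy.spatial.transform import Rotation as Rn
def cam(n,st=None):
    c=optics.camera_params(n); K=c["mtx"]
    if n=="wrist":
        st=st or sensors.read_state(); T=c["T_tool_cam"]
        R=st["eef_rot"]@T[:3,:3]; o=st["eef_pos"]+st["eef_rot"]@T[:3,3]
        return K,R,o           # R: cam->world
    return K,c["R"].T,-c["R"].T@c["t"]
def plane(C,uv,p0,n=(0,0,1)):
    K,R,o=C; uv=np.atleast_2d(uv).astype(float); n=np.array(n,float)
    r=np.c_[uv,np.ones(len(uv))]@np.linalg.inv(K).T@R.T
    s=((np.array(p0)-o)@n)/(r@n); return o+r*s[:,None]
def proj(C,X):
    K,R,o=C; x=(np.atleast_2d(X)-o)@R@K.T; return x[:,:2]/x[:,2:]
def cloud(C,d):
    K,R,o=C; v,u=np.indices(d.shape); r=np.stack([u,v,np.ones_like(u)],-1)@np.linalg.inv(K).T
    return (r*d[...,None])@R.T+o
def down(yaw,tilt=0): # tool z down; y axis (closing) at yaw from world y
    return Rn.from_euler('z',yaw).as_matrix()@np.array([[1,0,0],[0,-1,0],[0,0,-1.]])
def snap(n,f):
    st=sensors.read_state(); p,d=optics.grab_frame(n); C=cam(n,st)
    b=cv2.cvtColor(p,cv2.COLOR_RGB2BGR); cv2.imwrite(f"pics/{f}.png",b); np.savez(f"pics/{f}.npz",p=p,d=d,K=C[0],R=C[1],o=C[2]); return b,d,C
E
python3 - <<'E'
from h import *
C=cam("top")
for n,uv in dict(ej=(351,188),gr=(135,213)).items(): print(n,plane(C,uv,(0,0,34)))
for n,uv in dict(pot=(317,258),timer=(164,260),jam=(318,148),salt=(358,143),tin=(136,145),green=(184,151)).items(): print(n,plane(C,uv,(0,0,60)).round())
z=np.load("pics/top0.npz"); b=cv2.cvtColor(z["p"],cv2.COLOR_RGB2BGR)
f=lambda x,y:cv2.resize(b[y:y+64,x:x+64],(256,256),interpolation=2)
cv2.imwrite("pics/crop.png",np.hstack([f(104,182),f(153,119),f(318,157)]))
X=cloud(C,z["d"]); 
P=X[135:190:6,225:275:6]; print(P[...,2].round().astype(int))
# look poses
for p,y in (((500,-290,330),0),((500,330,330),0)):
  for yy in (0,np.pi/2,-np.pi/2,np.pi): print(p,yy,ctrl.solve_ik(p,down(yy)))
E
```

```text
ej [[ 532.48312761 -352.91445937   34.        ]]
gr [[459.14875128 333.57355963  34.        ]]
pot [[ 313. -232.   60.]]
timer [[313. 236.  60.]]
jam [[ 658. -246.   60.]]
salt [[ 673. -374.   60.]]
tin [[671. 328.  60.]]
green [[651. 177.  60.]]
[[  4 148 158 166 213 209 213 217 233]
 [  3 152 186 153 156 161 191 162 157]
 [161 134 140 139 146 145 151 193 152]
 [149 128 130 132 135 134 138 139 172]
 [117 113 115 122 141 135 128 131 174]
 [120 106 107 114 176 119 117 119 122]
 [132  93  97 102 105 103 105 110 148]
 [ 23 107  81  82  91  94 100 106   0]
 [  2  65  76  73  79  78 113  81   5]
 [ 40  96 101 103 105  68  21  30  -2]]
(500, -290, 330) 0 [-6.75273562e-01  1.66266126e-01  1.43731416e+00 -4.44089210e-16
  1.53801237e+00  8.95522765e-01]
(500, -290, 330) 1.5707963267948966 [-6.75273562e-01  1.66266126e-01  1.43731416e+00 -4.44089210e-16
  1.53801237e+00 -6.75273562e-01]
(500, -290, 330) -1.5707963267948966 [-6.75273562e-01  1.66266126e-01  1.43731416e+00 -4.44089210e-16
  1.53801237e+00  2.46631909e+00]
(500, -290, 330) 3.141592653589793 [-6.75273562e-01  1.66266126e-01  1.43731416e+00 -4.44089210e-16
  1.53801237e+00 -2.24606989e+00]
(500, 330, 330) 0 [ 4.38985172e-01  2.12017541e-01  1.38368324e+00 -4.44089210e-16
  1.54589187e+00  2.00978150e+00]
(500, 330, 330) 1.5707963267948966 [ 4.38985172e-01  2.12017541e-01  1.38368324e+00 -4.44089210e-16
  1.54589187e+00  4.38985172e-01]
(500, 330, 330) -1.5707963267948966 [ 4.38985172e-01  2.12017541e-01  1.38368324e+00 -4.44089210e-16
  1.54589187e+00 -2.70260748e+00]
(500, 330, 330) 3.141592653589793 [ 4.38985172e-01  2.12017541e-01  1.38368324e+00 -4.44089210e-16
  1.54589187e+00 -1.13181115e+00]
```

View pics/crop.png

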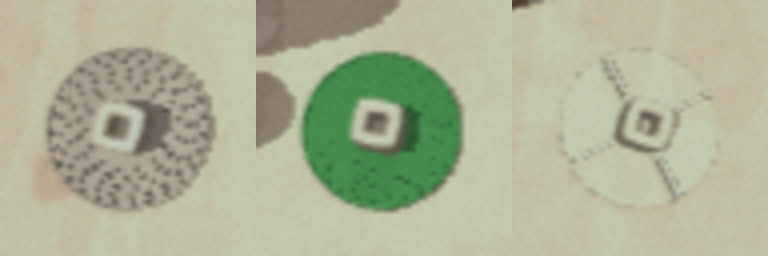

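Crop, left to right: steel-grey toothed disc (the grating disc meant, top view (136,214)), green look-alike (leave it), and the plain white disc with four vanes (the ejector). Next I'll measure all three sites with the wrist camera.

```bash
cat >> h.py <<'E'
def tilt(yaw,a=np.radians(35)): # tool z = -shaft axis for shaft leaning to direction -x rotated by yaw; tool x towards robot
    z=Rn.from_euler('z',yaw).apply([np.sin(a),0,-np.cos(a)]); y=Rn.from_euler('z',yaw).apply([0,1,0]); return np.c_[np.cross(y,z),y,z]
def hub(f,xy):
    b,d,C=snap("wrist",f); X=cloud(C,d)
    m=(d>0)&(np.hypot(X[...,0]-xy[0],X[...,1]-xy[1])<60)&(X[...,2]>26)&(X[...,2]<42)
    uv=np.argwhere(m)[:,::-1].astype(np.float32); P=plane(C,uv,(0,0,34))
    r=cv2.minAreaRect(P[:,:2].astype(np.float32)); print(f,m.sum(),"z",np.median(X[m][:,2]),r); return r
E
python3 - <<'E'
from h import *
D=down(np.pi)
ctrl.move_ptp((459,334,160),D); ctrl.hold(.2); hub("w_gr",(459,334))
ctrl.move_ptp((400,0,380),D)
s=np.array([-np.sin(.611),0,np.cos(.611)])
ctrl.move_ptp(np.array([575,0,180])+130*s,tilt(0)); ctrl.hold(.2); b,d,C=snap("wrist","w_m")
ctrl.move_ptp((400,-50,380),D)
ctrl.move_ptp((532,-353,160),D); ctrl.hold(.2); hub("w_ej",(532,-353))
print(sensors.read_state()["t"])
a,g=[cv2.imread(f"pics/{n}.png") for n in("w_gr","w_ej")]
cv2.imwrite("pics/both.png",cv2.resize(np.vstack([a,g]),None,fx=.75,fy=.75))
E
```

```text
w_gr 1201 z 33.53124701940601 ((460.3104248046875, 341.4534912109375), (37.589412689208984, 38.7248420715332), 75.0582046508789)
w_ej 1192 z 33.62363952674383 ((535.5741577148438, -354.7899169921875), (37.41743850708008, 38.91264343261719), 71.19210815429688)
6.8083
```

View pics/w_m.png

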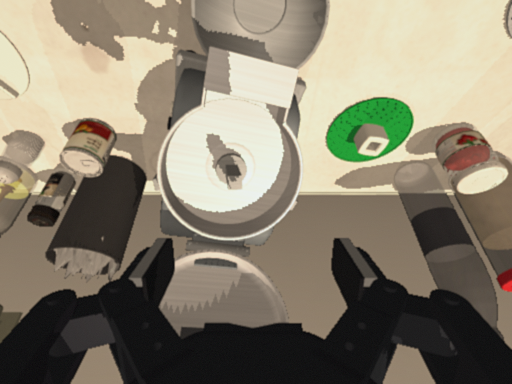

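View pics/both.png

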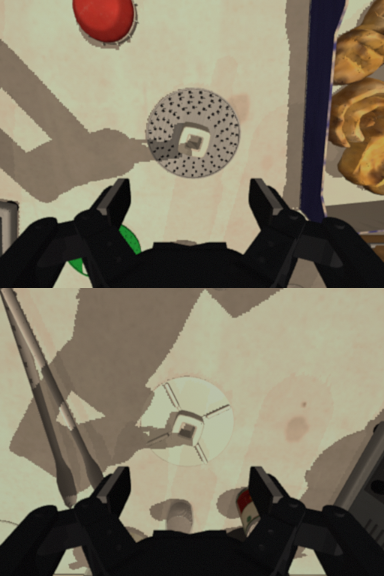

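The wrist view of the machine shows the shaft foot near (235,172), with the tip around (232,165), inside the white chamber (centre (232,168)). The other view shows the grater hub at (193,140) and the ejector hub at (188,428), both unobstructed. Next: the chamber plane and the shaft, from the depth image.

Run:
```python
from h import *
z=np.load("pics/w_m.npz"); d=z["d"]; C=(z["K"],z["R"],z["o"]); X=cloud(C,d)
v,u=np.indices(d.shape); rr=np.hypot(u-232,v-168)
m=(d>0)&(rr>26)&(rr<45); P=X[m]
for _ in range(6):
    c=P.mean(0); n=np.linalg.svd(P-c,full_matrices=False)[2][2]; n*=np.sign(n[2])
    Q=X[m]; P=Q[abs((Q-c)@n)<max(1.5,1.5*np.median(abs((Q-c)@n)))]
yaw=np.arctan2(-n[1],-n[0]); print("n",n,"tilt",np.degrees(np.arccos(n[2])),"yaw",np.degrees(yaw),len(P),len(Q), np.std((P-c)@n))
R=tilt(yaw+0,np.arccos(n[2])); H=(X-c)@n
print("heights"); print(H[150:192:3,212:254:3].round().astype(int))
for lo,hi in((8,20),(20,30),(30,40),(40,50),(50,75)):
    k=(d>0)&(rr<28)&(H>lo)&(H<hi)
    if k.sum()>3:
        q=X[k]; print(lo,hi,k.sum(),(q.mean(0)).round(1),"tool xy rng",((q-c)@R[:,:2]).min(0).round(1),((q-c)@R[:,:2]).max(0).round(1),H[k].max())
print("c",c)
cv2.imwrite("pics/mcrop.png",cv2.resize(cv2.imread("pics/w_m.png")[125:215,177:297],None,fx=6,fy=6,interpolation=cv2.INTER_CUBIC))
```

```text
n [-0.55497268  0.14406413  0.819299  ] tilt 34.98531764582655 yaw -14.552091022897251 4079 4215 0.6417741727449394
heights
[[ -1   1   1   2   1   2 315   1   2   1   1   2   1   1]
 [  1   1   3   2   1   2   2   3   2   1   2   2   0   1]
 [  2   3   2   5  11  14  14  13  13   9   1   2   2   1]
 [  0   1   1  13  14  14  14  12  14  14  12   3   3   2]
 [  2   3  15  13  14  15  14  14  14  14  14   2   1   1]
 [  2   2  15  14  14  18  19  19  18  13  13  15   2   1]
 [  2   2  15  14  14  31  32  32  32  14  14  13   1   2]
 [  3   0  13  15  13  44  45  45  45  44  14  13   3   2]
 [  1   2  12  13  14  54  56  56  56  57  14  14   2   1]
 [  2   2  14  14  14  58  64  64  65  64  14   1   2  -1]
 [  1   3   1  14  15  57  71  70  70  69  13   1   2  -1]
 [  2   1   2   0  13  56  68  72  72  72   3   2   1   0]
 [  1   0   1   1   2  55  69  72  71  72   1  -1   0   0]
 [  2   1   0  -1   0   1  69  72  72  71   0   0   1  -1]]
8 20 487 [601.1 -25.  132.3] tool xy rng [-14.9 -20.6] [19.7 14.7] 19.332503775011823
20 30 25 [593.1 -22.1 140.4] tool xy rng [  5.6 -11.1] [9.9 2.2] 29.485137359513597
30 40 42 [588.6 -22.7 150.3] tool xy rng [ -5.7 -11.2] [9.8 1.7] 39.96681023300617
40 50 34 [582.3 -19.  156.4] tool xy rng [  7.3 -10.7] [9.9 2.1] 49.55185068697165
50 75 249 [574.1 -16.9 175.9] tool xy rng [ -5.4 -11.2] [9.7 3.9] 73.72458556588636
c [615.0875075  -23.0205909  124.51324704]
```

View pics/mcrop.png

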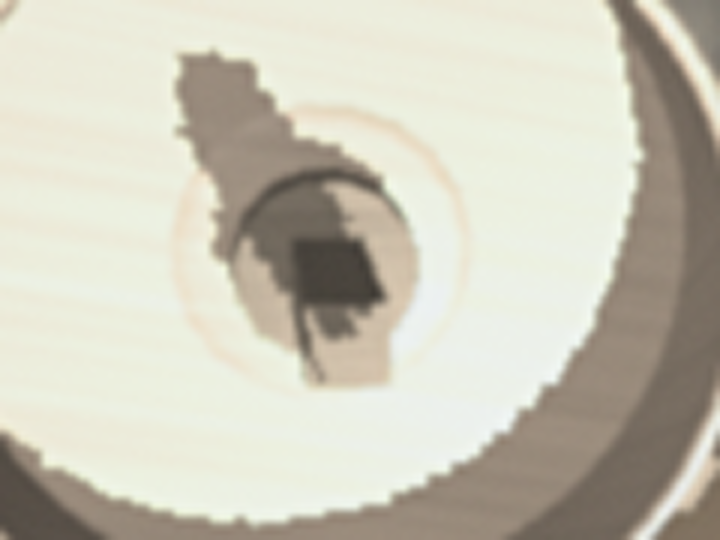

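Chamber plane tilt is 35.0° and machine yaw -14.6°. Relative to the plane, the boss (shoulder) is at +14 and the tip at +72 (58 above the shoulder, as specified). Squeezing the ejector hub both ways will centre it and show the camera's offset. Then I'll look square-on down the shaft.

Run:
```python
from h import *
a=np.radians(71.19-90); xy=np.array([535.6,-354.8])
D1,D2=down(np.pi+a),down(np.pi+a-np.pi/2)
for D in(D2,D1):
    ctrl.move_ptp((*xy,110),D); ctrl.move_l((*xy,32)); ctrl.gripper_to(30,20); s=sensors.read_state(); print(s["grip_width"],s["force"].round(1)); ctrl.gripper_to(80)
ctrl.move_l((*xy,160),vel=250); ctrl.hold(.2); r=hub("w_ej2",xy); s=sensors.read_state()
e=s["eef_rot"].T@(np.array([*r[0],34])-s["eef_pos"]); print("offset tool",e); 
n=np.array([-.55497,.14406,.8193]); yaw=np.arctan2(-n[1],-n[0])
z=np.load("pics/w_m.npz"); tip=np.array([574.1,-16.9,175.9])
ctrl.move_ptp((400,-50,380),down(np.pi)); ctrl.move_ptp(tip+130*n,tilt(yaw)); ctrl.hold(.2)
s=sensors.read_state(); b,d,C=snap("wrist","w_m2"); X=cloud(C,d); Y=(X-s["eef_pos"])@s["eef_rot"]
np.savez("pics/m2.npz",Y=Y,p=s["eef_pos"],R=s["eef_rot"],e=e,a=a,xy=xy); print(s["t"])
uv=proj(C,tip)[0].astype(int); print(uv)
w=Y[uv[1]-25:uv[1]+25,uv[0]-25:uv[0]+25].reshape(-1,3); z0=np.percentile(w[:,2],2); print("tip z",z0)
for lo,hi in((-3,1),(1,10),(12,20),(20,30),(30,40),(40,48),(55,60)):
    k=w[(w[:,2]-z0>lo)&(w[:,2]-z0<hi)]; print(lo,hi,len(k),k.min(0).round(1),k.max(0).round(1),np.median(k,0).round(2))
f=w[(w[:,2]-z0>12)&(w[:,2]-z0<50)]; print(cv2.minAreaRect(f[:,:2].astype(np.float32)))
g=f[np.abs(f[:,1]-np.median(f[:,1]))<6]; print("face x(y) slope",np.polyfit(g[:,1],g[:,0],1))
```

```text
37.7359045222295 [-0.6 -0.5  3.9]
37.50644613553182 [-0.8  0.3  4.8]
w_ej2 1222 z 33.53073394898486 ((535.60400390625, -354.03338623046875), (37.41194534301758, 38.139801025390625), 71.12493896484375)
offset tool [-1.67738714e+00 -3.55607094e-02  1.23347459e+02]
16.5917
[251 184]
tip z 124.38214290513521
-3 1 75 [ -4.5  -3.1 122.8] [  4.3   6.2 125.4] [ -0.39   1.53 124.23]
1 10 123 [ -7.8  -6.1 125.5] [  7.    9.3 134.3] [  3.69   1.54 130.01]
12 20 30 [ -3.5  -5.4 136.8] [  7.6   9.5 144.1] [  6.12   0.58 140.3 ]
20 30 37 [ -4.6  -5.6 144.8] [  7.6   9.7 154.1] [  6.14   1.58 149.37]
30 40 35 [ -1.2  -5.9 154.8] [  7.6   9.1 164.3] [  5.94   1.61 160.15]
40 48 24 [ -2.2  -6.  164.9] [  7.6   9.3 172.2] [  6.24   1.64 168.59]
55 60 455 [-15.4 -15.5 179.8] [ 16.4  18.8 184. ] [  4.99   1.67 182.26]
((3.9507882595062256, 4.068469047546387), (9.190328598022461, 18.349807739257812), 29.80324363708496)
face x(y) slope [0.18976234 6.12742788]
```

Run:
```python
from h import *
s=sensors.read_state(); print(s["eef_pos"],s["force"].round(1)); z=np.load("pics/m2.npz"); Y=z["Y"]; print(z["p"])
from scipy.optimize import minimize
# tip face depth points, and boss circle
w=Y[150:225,215:290]; 
k=(w[...,2]>123.2)&(w[...,2]<125.4); print("tip rect",cv2.minAreaRect(w[k][:,:2].astype(np.float32)),w[k].mean(0))
k=(w[...,2]>136.5)&(w[...,2]<176); q=w[k]; v=q[:,2]; 
for c in ((-4.5,-2),(-2,0),(0,2),(2,4),(4,6),(6,8),(8,9.6)):
    g=q[(q[:,1]>c[0])&(q[:,1]<c[1])]; print(c,len(g),np.percentile(g[:,0],[0,25,50,75,100]).round(1))
k=(w[...,2]>180.5)&(w[...,2]<184.5); B=w[k]; r=np.hypot(B[:,0],B[:,1]-1.6); print("boss hull circle",cv2.minEnclosingCircle(B[r<19.5][:,:2].astype(np.float32)))
cv2.imwrite("pics/m2crop.png",cv2.resize(cv2.imread("pics/w_m2.png")[144:224,200:300],None,fx=7,fy=7,interpolation=cv2.INTER_CUBIC))
```

```text
[502.67959773   1.16155033 283.48511955] [ 0.2  0.5 -0.2]
[502.89860518   1.06125651 283.75726388]
tip rect ((-0.32152366638183594, 1.9291222095489502), (8.08141040802002, 8.899652481079102), 73.012939453125) [ -0.13225311   2.01883548 124.32838889]
(-4.5, -2) 23 [5.1 5.3 5.4 5.6 5.9]
(-2, 0) 19 [5.5 5.8 6.  6.1 6.2]
(0, 2) 19 [6.1 6.2 6.3 6.5 6.7]
(2, 4) 19 [6.4 6.5 6.7 6.9 7.1]
(4, 6) 17 [6.8 7.  7.2 7.3 7.6]
(6, 8) 13 [5.1 7.2 7.3 7.4 7.6]
(8, 9.6) 8 [-3.5 -1.4  0.1  2.1  3.9]
boss hull circle ((-0.2942770719528198, 1.6710436344146729), 17.741779327392578)
```

View pics/m2crop.png

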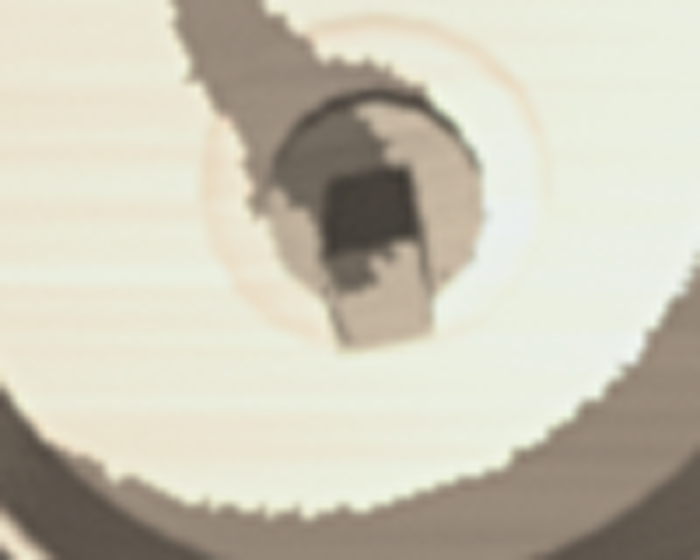

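The crop shows the dark shaft tip face near crop (370,210) and the lit front face below it to (385,345). The shaft is turned about 12° from the tool frame. Its axis in the tool frame is about (-0.3, 1.9), with face, tip and boss agreeing to within 1 mm. Next: calibrate by squeezing, pick up the ejector and thread it.

```bash
cat >> h.py <<'E'
n=np.array([-.55497,.14406,.8193]); n/=np.linalg.norm(n); yaw=np.arctan2(-n[1],-n[0])
def shoulder(e):
    z=np.load("pics/m2.npz"); return z["p"]+z["R"]@np.array([-.33-e[0],1.9-e[1],182.3])
def squeeze(xy,D,force,z=32):
    ctrl.move_l((*xy,z),D); ctrl.gripper_to(30,force); ctrl.hold(.15); s=sensors.read_state(); print("sq",s["grip_width"],s["eef_pos"].round(2)); return s["eef_pos"]
def pick(xy,a,f,second=np.pi/2):
    """centre hub both ways, look, grip; returns camera offset e, height h of TCP above underside, x offset of hub in tool"""
    D1,D2=down(np.pi+a),down(np.pi+a-second)
    ctrl.move_ptp((*xy,75),D2); p2=squeeze(xy,D2,20); ctrl.gripper_to(70); ctrl.move_l((*xy,75),vel=250)
    ctrl.move_ptp((*xy,75),D1); p1=squeeze(xy,D1,20); ctrl.gripper_to(70)
    t=np.array([D1[:,0]@p2,D1[:,1]@p1]); h0=D1[:2,0]*t[0]+D1[:2,1]*t[1]
    ctrl.move_l((*xy,160),vel=250); ctrl.hold(.25); r=hub(f,xy); s=sensors.read_state()
    e=(s["eef_rot"].T@(np.array([r[0][0]-h0[0],r[0][1]-h0[1],0])))[:2]
    p=squeeze(xy,D1,80); dx=D1[:,0]@np.array([*h0,0])-D1[:,0]@np.array([*p[:2],0])
    print("hub true",h0,"e",e,"h",p[2],"dx",dx); return e,p[2],dx
def insert(S,h,dx,phi,k0,via):
    R=tilt(yaw)@Rn.from_euler('z',phi).as_matrix(); P=lambda k:S+n*(h+k)-R[:,0]*dx
    p=sensors.read_state()["eef_pos"]; ctrl.move_l((p[0],p[1],150),vel=200); ctrl.move_ptp(via,down(np.pi)); ctrl.move_ptp(P(k0+95),R)
    ctrl.move_l(P(k0+66),vel=100); ctrl.hold(.2); s=sensors.read_state(); print("grip",s["grip_width"],"err",(s["eef_pos"]-P(k0+66)).round(2))
    hit=ctrl.move_l(P(k0+4),vel=40,threshold=12); s=sensors.read_state(); k=(s["eef_pos"]-S)@n-h; print("hit",hit,"k",k,s["force"].round(1))
    if hit and k>k0+6: return False
    hit=ctrl.move_l(P(k0-5),vel=20,threshold=15); s=sensors.read_state(); k=(s["eef_pos"]-S)@n-h; print("seat",hit,"k",k,s["force"].round(1),s["t"]); return abs(k-k0)<4
E
python3 - <<'E'
from h import *
print("shoulder nominal",shoulder((0,0)))
ctrl.move_ptp((400,-50,380),down(np.pi))
e,h,dx=pick(np.array([535.6,-354.4]),np.radians(71.15-90),"w_ej3")
S=shoulder(e); print("S",S); np.savez("pics/cal.npz",e=e,S=S,h=h,dx=dx)
if np.hypot(*e)<4: print(insert(S,h,dx,np.radians(-12.5),0,(400,-80,380)))
snap("wrist","w_ins1")
E
```

```text
shoulder nominal [605.06312995 -23.60770662 134.79129114]
sq 37.683185143225046 [ 536.38 -355.05   33.32]
sq 37.32922063357339 [ 536.53 -355.29   33.54]
w_ej3 1233 z 33.567997099421774 ((536.06982421875, -353.9591064453125), (37.45353698730469, 38.21743392944336), 71.11830139160156)
sq 36.721010083072926 [ 536.55 -355.23   33.63]
hub true [ 536.32126819 -355.21980484] e [0.64533402 1.11180649] h 33.62536473852432 dx 0.21576899771821445
S [605.29355256 -24.81676904 135.16229402]
grip 36.55972390281834 err [ 0.34 -0.12  0.99]
hit False k 4.156718402573269 [ 0.8  0.3 -1.8]
seat True k 0.47437812865782547 [-4.4 -0.2  6. ] 32.0167
True
```

The ejector seated at k = 0.5 mm with low force. I'll release it, retreat along the shaft and check.

Run:
```python
from h import *
z=np.load("pics/cal.npz"); S,h,e=z["S"],float(z["h"]),z["e"]
ctrl.gripper_to(70); ctrl.hold(.1); R=sensors.read_state()["eef_rot"]
ctrl.move_l(S+n*(h+40),vel=120); ctrl.move_l(S+n*(34+127),tilt(yaw),vel=200); ctrl.hold(.2)
s=sensors.read_state(); b,d,C=snap("wrist","w_chk"); 
X=cloud(C,d)-s["eef_rot"]@np.array([*e,0]); H=(X-S)@n; R=tilt(yaw); Q=(X-S)@R
for nm,lo,hi,rad in(("hub",28,39,30),("shafttip",50,65,20),("plate",1,8,64)):
    m=(d>0)&(H>lo)&(H<hi)&(np.hypot(Q[...,0],Q[...,1])<rad); print(nm,m.sum(),np.median(H[m]),cv2.minAreaRect(Q[m][:,:2].astype(np.float32)))
P=X[m]; c=P.mean(0); v=np.linalg.svd(P-c,full_matrices=False)[2][2]; print("plate normal err deg",np.degrees(np.arccos(abs(v@n))),s["t"])
cv2.imwrite("pics/chk_crop.png",cv2.resize(b[70:270,130:380],None,fx=2.5,fy=2.5))
```

```text
hub 1114 33.825245228117836 ((1.7122802734375, 0.2945747375488281), (37.70221710205078, 37.80533981323242), 76.97605895996094)
shafttip 200 56.0673084377492 ((0.5724272727966309, -0.039107322692871094), (12.85081958770752, 12.088706016540527), 81.7428970336914)
plate 9059 4.084946544285743 ((0.2783050537109375, 0.1173553466796875), (127.25238800048828, 127.646484375), 4.009378910064697)
plate normal err deg 0.05162956156756093 33.8583
```

View pics/chk_crop.png

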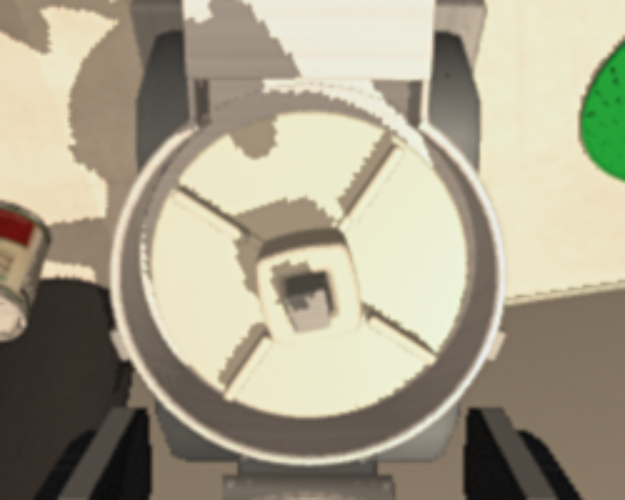

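The ejector (hub at crop (308,290)) is home, hub up. Its hub top is 33.8 mm above the shoulder, it is square to 0.05° and turned -13°. Now the steel grating disc.

Run:
```python
from h import *
S=np.load("pics/cal.npz")["S"]
ctrl.move_ptp((400,60,380),down(np.pi)); ctrl.gripper_to(80)
e,h,dx=pick(np.array([460.3,341.0]),np.radians(75.06-90),"w_gr2")
np.savez("pics/cal2.npz",S=S,h=h,dx=dx)
print(insert(S,h,dx,np.radians(-13),34,(400,80,380)))
```

```text
sq 37.35101980711975 [461.09 341.44  33.13]
sq 37.810615166944956 [461.31 341.53  33.33]
w_gr2 1216 z 33.5726133589707 ((460.6801452636719, 342.618408203125), (36.741966247558594, 38.1871223449707), 75.11649322509766)
sq 36.95354965096252 [461.39 341.62  33.46]
hub true [461.13278155 341.58077656] e [0.70490457 0.88581516] h 33.45902604766427 dx 0.23537404886440072
grip 36.25538700659725 err [0.31 0.05 0.97]
hit False k 38.17271616627039 [-1.2 -0.1 -2.4]
seat True k 34.4824515971915 [-5.3  0.8  6.2] 49.8083
True
```

Run:
```python
from h import *
z=np.load("pics/cal2.npz"); S,h=z["S"],float(z["h"]); e=np.load("pics/cal.npz")["e"]
ctrl.gripper_to(70); ctrl.hold(.1)
ctrl.move_l(S+n*(h+74),vel=120); ctrl.move_l(S+n*(68+127),tilt(yaw),vel=200); ctrl.hold(.2)
s=sensors.read_state(); b,d,C=snap("wrist","w_chk2"); 
X=cloud(C,d)-s["eef_rot"]@np.array([*e,0]); H=(X-S)@n; Q=(X-S)@tilt(yaw)
for nm,lo,hi,rad in(("hub",62,74,30),("plate",34.5,42,64)):
    m=(d>0)&(H>lo)&(H<hi)&(np.hypot(Q[...,0],Q[...,1])<rad); print(nm,m.sum(),np.median(H[m]),cv2.minAreaRect(Q[m][:,:2].astype(np.float32)))
P=X[m]; c=P.mean(0); v=np.linalg.svd(P-c,full_matrices=False)[2][2]; print("normal err deg",np.degrees(np.arccos(abs(v@n))),s["t"],s["force"].round(1))
cv2.imwrite("pics/chk2_crop.png",cv2.resize(b[70:270,130:380],None,fx=2.5,fy=2.5))
```

```text
hub 1180 67.78765477985556 ((1.7871522903442383, -0.03716278076171875), (37.68618392944336, 37.56871795654297), 77.32917785644531)
plate 9820 37.08491858886956 ((0.2347869873046875, -0.04347991943359375), (127.81703186035156, 127.2733154296875), 68.64305877685547)
normal err deg 0.055809871494334674 51.6083 [-0.4  0.   0.1]
```

View pics/chk2_crop.png

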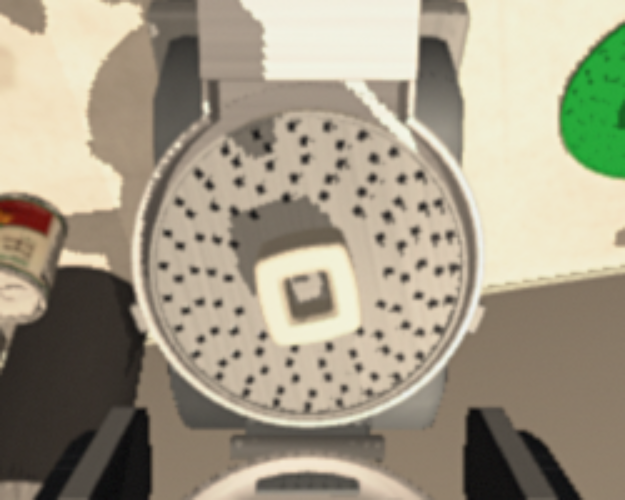

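The grating disc (hub at crop (308,292)) is home on the ejector, hub up. Its hub top is 67.8 mm above the shoulder against a nominal 68, it is square, and the gripper is clear of it.

```bash
python3 -c "
from plant import ctrl
print(ctrl.finish_job())"
```

```text
the job is handed in; nothing more can be done
None
```

I threaded both discs fully home on the shaft, ejector first and then the steel grating disc, hub up and released, and handed the job in at about 52 s; the hand-in call gave no verdict.

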